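Load the objective carrier and lift it level

ROBOT

A 6-joint arm with a two-finger parallel gripper is mounted at the origin on a cart in front of the work surface, level with it; the furniture and walls round the work are solid. World frame = base frame: x ahead of the robot, y to its left, z up, the work surface at z = 0. Lengths are in m, angles in degrees, forces in N, time in s.
With the tool pointing down it reaches from about 0.3 to 0.75 m from the base axis. Payload 8.5 kg.
Tool frame: the origin (TCP) lies at the very end of the fingers, on their centre line; the grasp point (between the pads) lies 19 mm behind it; z points along the fingers, y is the line along which they close (so a half turn about z gives the same grasp; the last joint's range is limited). The gripper opens to 85 mm and grips with 20 to 120 N. Pads are 22 mm wide; open, the fingers measure 114 mm over their backs; the gripper's body (76 mm by 85 mm) begins 54 mm behind the grasp point. The pads swing forward as they close: fully open they stand 13 mm farther back than shut.
Start: joints at [-88.024, 21.807, 74.336, -0, 83.858, -12.336], TCP at [0.136, -0.533, 0.231] pointing down, gripper open.
Joint ranges: [-178.18, 178.18], [-50.72, 133.34], [12.68, 142.11], [-81.47, 261.47], [9.98, 163.14], [-165.26, 165.26]. Speed limits (degrees/s): [136.94, 136.94, 180, 180, 180, 180].

INTERFACE

Orientations are given as a 3x3 rotation matrix whose columns are the frame's x, y, z axes.
In Python, from rig import observe, cams, ticket gives the robot as it stands.
- The arm moves only by the tool move_arm, never from a script. Its arguments are lists of equal length, an entry for each row: "jaw": the finger opening in cm, from 0 to 8.54; "dp": the shift along the tool's x, y, z in cm, a list of three; "turn": the turn, a rotation vector about the tool's x, y, z in rad, a list of three. In form: {"jaw": [jaw, ...], "dp": [[tx, ty, tz], ...], "turn": [[wx, wy, wz], ...]}. A call has 1 to 12 rows; each row shifts and turns the commanded pose from where the row before left it, along the tool's axes as they then stand; what a row does not reach is not made up. A row lasts 1/12 s, in which the tool goes at most 41.7 mm and 7.16 degrees, less where a joint would pass 70% of its speed; a pose out of reach is approached as far as the arm can. A call is refused whole if a number of a shift passes 4.17 or a number of a turn 0.125, either way. A call with a gripper value outside its range is refused whole. The fingers move at their own pace and stop on an object; "force" is the grip in N (left out, the last holds). Time passes only in rows, so rows that do not move let the fingers close. It gives the time, the measured TCP pose, the force, the opening and the grip force at its end, in the units of the state.
- observe(): the state, without advancing time (a new reading comes with each control period).
- cams.get_image(name): name is "scene" or "top"; returns (picture, depth): 384x512x3 uint8, red, green, blue; 384x512 float32, m along the optical axis (not along the pixel's ray), 0 where there is no reading.
- cams.calibration(name): a dict with "vertical_fov" (degrees; the focal length in pixels is half the picture's height over the tangent of half this angle, whatever the lens; pixels are square), "cx", "cy" (the principal point, pixels), "k1" (the pictures are not rectified: a ray, as slopes to the right and down, at radius r is drawn at 1 + k1 r^2 times it, then the intrinsics apply), "view" (4x4, takes a point from world to camera coordinates). Camera axes: x right, y up, looking along -z (the intrinsics and any distortion apply to the point x, -y, -z); pixel columns grow to the right and rows downward; lengths in m; the calibration is good to about 2 mm. A picture is of the moment at which its call begins. calibration takes no time and is no camera call.
- ticket.close_job(): hands the job in; it is judged then, once.
Trained networks look in the newest picture that a camera, given by its name, has taken for a name from the list of things; names that differ only in an ending like _2 or _b are one class to them, and where a whole thing is asked for, a point or a joint stands for the part that bears it (a point fixed in the world has none). Each returns a list of dicts, best first, with "p" (0 to 1); they miss things now and then, are a little off and sometimes report something else, mostly with a low value. They report only what shows in the picture. A call takes as long as a camera call.
- cams.spot_in(camera, query): "box" ([centre column, centre row, width, height] as shares, 0 to 1, of the picture: columns of its width, rows of its height, round what is visible of it).
- cams.outline_of(camera, query): "mask" (384x512 bool, what is visible of it) and "box" ([centre column, centre row, width, height] as shares, 0 to 1, of the picture: columns of its width, rows of its height, round what is visible of it).
- cams.mark_of(camera, query): "location" ([column, row] as shares, 0 to 1, of the picture: columns of its width, rows of its height: a listed point, or the origin of a listed thing).
The state is a dict: "time_s": time; "q": joint angles; "qvel": joint speeds; "joint_efforts": joint torques, N m; "position": TCP position; "tool_rot": TCP orientation; "ft_force": force on the tool from outside, world axes, zero at the start; "wrist_torque": the same for the moment, N m; "grip_width": finger opening in m; "gripper_force": force on a finger pad.
Only numpy, scipy, OpenCV 4.12 (cv2) and the standard library are available. Lean on these libraries where they do the work, as an engineer would, in place of code of your own. Each camera call takes 0.05 s, during which the arm holds its last target. There are 200 camera calls.

TASK

Put the black objective with the yellow ring into the carrier's pocket marked with one dot, and after that the silver one with the blue ring into the pocket marked with two dots, lowering each in until it sits on the pocket's floor, not dropping it. Then take the carrier by its black grip bar, lift it about 12 cm off the worktop without tipping it and finish while holding it there, level and still, with both objectives seated; do not put it down or let go. Leave the eyepiece, the parts dish and the brown bottle alone.

Things in the scene. Friction and masses are not known exactly. Their poses are not given: they have to be found in the camera images.
- carrier: blue carrier, loose on the worktop, any yaw, about 0.35 kg: deck 210 (its x) by 70 (its y) by 18 mm thick, a round pocket near each end, a steel post with a black grip bar in the middle. Bar: 48 mm long (along x), 14 mm thick (along y), 63 to 81 mm above the underside; take it by closing the fingers along the carrier's y. Origin: centre of the underside, z up
- pocket_1 (a point): centre of the floor of the pocket marked with ONE white dot: 70 mm from the carrier's origin along +x, 6 mm above its underside. Pocket 29.5 mm across, 12 mm deep; its mouth is the deck's top, so fingertips must hold an objective more than 12 mm above its foot. Fingers closing along the carrier's y stay clear of the handle
- pocket_2 (a point): the same for the pocket marked with TWO white dots (70 mm from the carrier's origin along -x)
- carrier_grip (a point): middle of the black grip bar, 72 mm above the carrier's underside
- objective_yellow: microscope objective standing upright on its foot, black with a yellow ring, 45 mm tall: foot 20 mm across, widening to 26 mm across from 6 mm to 25 mm above the foot (grip here), then tapering to 12 mm at the top. About 0.09 kg. Origin at the centre of its foot, z up along the barrel; its yaw means nothing.
- objective_blue: microscope objective standing upright on its foot, silver-white with a light blue ring, 48 mm tall: foot 20 mm across, widening to 26 mm across from 6 mm to 25 mm above the foot (grip here), then tapering to 12 mm at the top. About 0.09 kg. Origin at the centre of its foot, z up along the barrel; its yaw means nothing.
- eyepiece: black spare eyepiece standing on the worktop, 36 mm across, 47 mm tall; origin at the centre of its underside; leave it alone
- parts_dish: round metal dish with small screws, 94 mm across, 18 mm tall; origin at the centre of its underside; leave it alone
- brown_bottle: small brown bottle with a black cap, 31 mm across, 72 mm tall; origin at the centre of its underside; leave it alone

How it is judged (in metres and radians):
On the way, in this order (a step that is already met when the one before it is completed fails the run):
1. the yellow-ringed objective sits in the one-dot pocket, let go, with the carrier standing on the worktop (distance between objective_yellow and pocket_1 below 0.006 m and angle between the z axis of objective_yellow and the z axis of carrier, either way round below 0.12 rad and contact force between objective_yellow and the fingers below 0.1 N and linear speed of objective_yellow below 0.05 m/s and height (world z) of carrier below 0.008 m and angle between carrier's own z axis and vertical below 0.05 rad), for 0.2 s.
2. the blue-ringed objective sits in the two-dot pocket, let go, the yellow one still in its own, the carrier standing on the worktop (distance between objective_blue and pocket_2 below 0.006 m and angle between the z axis of each of objective_blue, objective_yellow and the z axis of carrier, either way round below 0.12 rad and contact force between objective_blue and the fingers below 0.1 N and linear speed of objective_blue below 0.05 m/s and distance between objective_yellow and pocket_1 below 0.006 m and height (world z) of carrier below 0.008 m and angle between carrier's own z axis and vertical below 0.05 rad), for 0.2 s.
3. the loaded carrier is held in the air, level and still (height (world z) of carrier between 0.08 and 0.2 m and angle between carrier's own z axis and vertical below 0.1 rad and linear speed of carrier below 0.04 m/s and angular speed of carrier below 0.2 rad/s and contact force between carrier and the fingers above 2 N and distance between objective_yellow and pocket_1 below 0.006 m and angle between the z axis of each of objective_yellow, objective_blue and the z axis of carrier, either way round below 0.12 rad and distance between objective_blue and pocket_2 below 0.006 m and contact force between each of brown_bottle, eyepiece, parts_dish and carrier below 0.1 N), for 0.4 s.
At the end, for the whole second after the job is handed in: Fingers hold the carrier 80 to 200 mm above the worktop, within 0.1 rad of level, slower than 40 mm/s and 0.2 rad/s, touching no bystander; yellow-ringed objective in the one-dot and blue-ringed in the two-dot pocket, feet within 6 mm of the floor centres, upright within 0.12 rad (all of step 3); the arm keeps its last pose, push and grip.
It fails at once if the carrier is tipped more than 15 degrees (angle between carrier's own z axis and vertical above 0.26 rad).
It fails at once if an objective is dropped (falls freely faster than 0.45 m/s, about 10 mm) ((contact force between objective_yellow and the fingers below 0.05 N and linear speed of objective_yellow above 0.45 m/s and linear speed of carrier below 0.1 m/s) or (contact force between objective_blue and the fingers below 0.05 N and linear speed of objective_blue above 0.45 m/s and linear speed of carrier below 0.1 m/s)).
It fails at once if the eyepiece, the parts dish or the brown bottle is moved more than 20 mm (distance of any of brown_bottle, eyepiece, parts_dish from where it was at the start of the episode above 0.02 m).
It also fails if it takes over 72 s, if anything falls off the work surface, if the arm or the gripper's body presses on something with over 40 N, if the wrist force passes 120 N, or if a joint passes its speed limit or range.

## Working session

There is one attempt and no reset: what is moved stays moved. The work goes in short steps, Python scripts to look and compute and a tool call to move; the robot and the scene stay as the last step left them, time stands still between calls to the robot, and variables do not carry over. Pictures are saved under pics/ and viewed, at most 10 in all, crops included, and the job is handed in when it is done.

Besides the shell and the picture viewer there is one more tool, called after "Request:" as name(argument=value, ...), one argument or row to a line, values as JSON. move_arm: Moves the arm, as the interface text tells. Its arguments: {"type":"object","properties":{"jaw":{"type":"array","items":{"type":"number"}},"dp":{"type":"array","items":{"type":"array","items":{"type":"number"}}},"turn":{"type":"array","items":{"type":"array","items":{"type":"number"}}},"force":{"type":"number"}},"required":["jaw","dp","turn"]}

```bash
ls; mkdir -p pics
cat > h.py <<'E'
import numpy as np, cv2
from rig import observe, cams, ticket
def K(name):
    c=cams.calibration(name); f=192/np.tan(np.radians(c["vertical_fov"])/2); return c,f
def ray(name,u,v):
    c,f=K(name); d=np.array([(u-c["cx"])/f,(v-c["cy"])/f]); s=d.copy()
    for _ in range(20): s=d/(1+c["k1"]*(s@s))
    V=np.array(c["view"]); R=V[:3,:3]; o=-R.T@V[:3,3]
    return o, R.T@np.array([s[0],-s[1],-1.0])   # depth-scaled direction
def at_z(name,u,v,z):
    o,d=ray(name,u,v); return o+d*(z-o[2])/d[2]
def at_depth(name,u,v,dep):
    o,d=ray(name,u,v); return o+d*dep
def proj(name,p):
    c,f=K(name); V=np.array(c["view"]); q=V[:3,:3]@np.array(p)+V[:3,3]
    s=np.array([q[0],-q[1]])/-q[2]; s=s*(1+c["k1"]*(s@s)); return c["cx"]+f*s[0],c["cy"]+f*s[1]
def cloud(name,dep,mask):
    v,u=np.nonzero(mask&(dep>0)); return np.array([at_depth(name,a,b,dep[b,a]) for a,b in zip(u,v)])
E
python3 - <<'E'
from h import *
Z=dict(carrier=0,pocket_1=.006,pocket_2=.006,carrier_grip=.072,objective_yellow=0,objective_blue=0,eyepiece=0,parts_dish=0,brown_bottle=0)
print(observe()["position"],observe()["time_s"])
for n in("scene","top"):
    im,d=cams.get_image(n); cv2.imwrite(f"pics/{n}0.png",im[:,:,::-1])
    c,f=K(n); o,_=ray(n,0,0); print(n,f,c["k1"],o.round(3))
    for q,z in Z.items():
        for r in cams.mark_of(n,q)[:2]:
            u,v=r["location"][0]*512,r["location"][1]*384
            print(q,round(r["p"],2),round(u),round(v),at_z(n,u,v,z).round(4))
E
```

```text
pics
[ 0.13595148 -0.5326237   0.23070504] 0.0
scene 499.5539930741135 -0.06291670145017828 [0.048 0.519 0.915]
carrier 0.9 320 185 [ 0.4826 -0.1465  0.    ]
pocket_1 0.82 319 212 [ 0.4304 -0.0761  0.006 ]
pocket_1 0.74 323 167 [ 0.5113 -0.1934  0.006 ]
pocket_2 0.82 319 212 [ 0.4304 -0.0761  0.006 ]
pocket_2 0.74 323 167 [ 0.5113 -0.1934  0.006 ]
carrier_grip 0.59 326 166 [ 0.4737 -0.1481  0.072 ]
carrier_grip 0.15 283 123 [ 0.6418 -0.1935  0.072 ]
objective_yellow 0.53 206 236 [0.5808 0.1392 0.    ]
objective_blue 0.69 205 235 [0.5817 0.1393 0.    ]
objective_blue 0.67 185 293 [0.5075 0.2676 0.    ]
eyepiece 0.76 205 186 [0.6874 0.0399 0.    ]
parts_dish 0.7 286 123 [ 0.6887 -0.2615  0.    ]
brown_bottle 0.57 239 268 [0.4664 0.1504 0.    ]
top 430.7113032534782 0.009478851604449558 [0.307 0.022 1.293]
carrier 0.7 316 225 [ 0.4771 -0.1487  0.    ]
carrier 0.42 334 210 [ 0.517  -0.2089  0.    ]
pocket_1 0.95 295 240 [ 0.4358 -0.0778  0.006 ]
pocket_1 0.87 336 212 [ 0.5117 -0.2104  0.006 ]
pocket_2 0.95 295 240 [ 0.4358 -0.0778  0.006 ]
pocket_2 0.87 336 212 [ 0.5117 -0.2104  0.006 ]
carrier_grip 0.87 317 218 [ 0.4868 -0.142   0.072 ]
objective_yellow 0.58 221 199 [0.5822 0.1333 0.    ]
objective_yellow 0.55 249 166 [0.6804 0.0382 0.    ]
objective_blue 0.39 179 225 [0.5133 0.2636 0.    ]
eyepiece 0.63 252 163 [0.6882 0.0278 0.    ]
parts_dish 0.67 344 152 [ 0.699  -0.2625  0.    ]
parts_dish 0.4 223 199 [0.5831 0.1255 0.    ]
brown_bottle 0.57 222 240 [0.458  0.1383 0.    ]
```

Run:
```python
import cv2,numpy as np
s=cv2.imread("pics/scene0.png");t=cv2.imread("pics/top0.png")
cv2.imwrite("pics/s1.png",cv2.resize(s[95:320,150:430],(784,590//1),interpolation=cv2.INTER_CUBIC)) 
cv2.imwrite("pics/t1.png",cv2.resize(t[130:280,160:360],(800,600),interpolation=cv2.INTER_CUBIC))
```

```text
(no output)
```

View pics/s1.png

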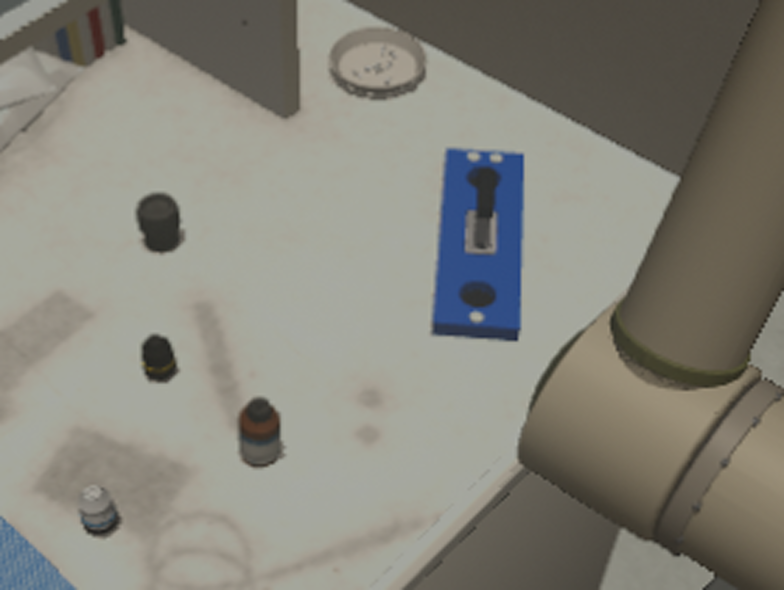

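View pics/t1.png

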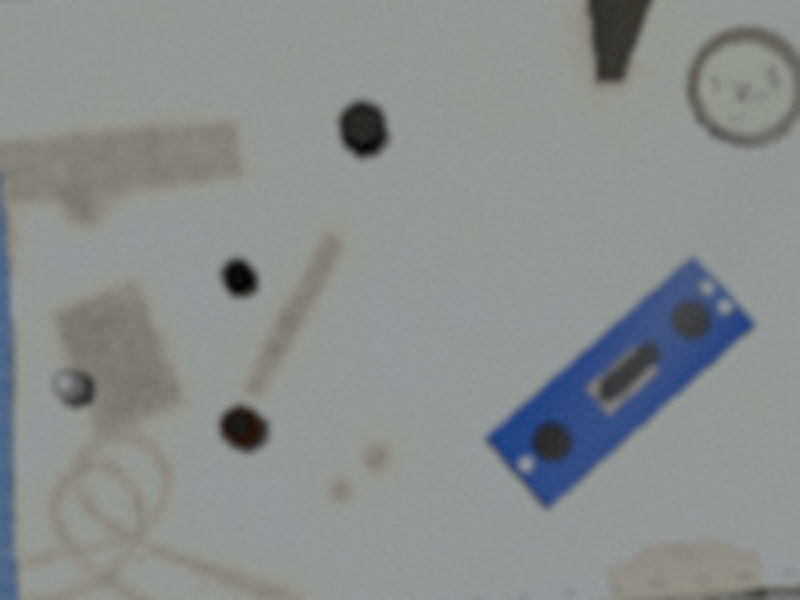

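The scene crop shows yellow at about scene pixel (206,233), blue at (185,290), the one-dot pocket at (320,208) and the two-dot pocket at (323,163). The top crop agrees, with the pockets at (298,240) and (332,210). Next I refine these by fitting silhouettes.

```bash
cat >> h.py <<'E'
PROF=lambda h:[(0,10),(6,13),(25,13),(h,6)]
def pts(x,y,prof,z0=0):
    a=np.linspace(0,2*np.pi,24,endpoint=False)
    return np.array([[x+r/1e3*np.cos(t),y+r/1e3*np.sin(t),z0+z/1e3] for z,r in prof for t in a])
def hullc(name,P):
    q=np.array([proj(name,p) for p in P],np.float32); m=cv2.moments(cv2.convexHull(q)); return np.array([m["m10"]/m["m00"],m["m01"]/m["m00"]]),m["m00"]
def maskc(m):
    v,u=np.nonzero(m); return np.array([u.mean(),v.mean()]),m.sum()
def fit(name,c,prof,x0,z0=0):
    x=np.array(x0[:2],float)
    for _ in range(8):
        h,_=hullc(name,pts(*x,prof,z0)); J=np.array([(hullc(name,pts(*(x+e),prof,z0))[0]-h)/.01 for e in np.eye(2)*.01]).T
        x=x+np.linalg.solve(J,c-h)
    return x,hullc(name,pts(*x,prof,z0))[1]
def near(name,p,w):
    u,v=proj(name,p); M=np.zeros((384,512),bool); M[int(v)-w:int(v)+w+1,int(u)-w:int(u)+w+1]=1; return M
def pockets(im,name,guess,w=9):
    # dark blob inside blue deck
    out=[]
    for g in guess:
        i=im.astype(int); dark=(i[:,:,2]<95)&near(name,g,w)
        n,l,s,c=cv2.connectedComponentsWithStats(dark.astype(np.uint8)); k=1+np.argmax(s[1:,4])
        out.append((at_z(name,c[k][0],c[k][1],.018).round(4),s[k,4],hullc(name,pts(*g[:2],[(18,14.75)]))[1].round(0)))
    return out
E
python3 - <<'E'
from h import *
G=dict(objective_yellow=(.582,.136),objective_blue=(.511,.265),eyepiece=(.688,.034),brown_bottle=(.462,.145))
P=dict(objective_yellow=PROF(45),objective_blue=PROF(48),eyepiece=[(0,18),(47,18)],brown_bottle=[(0,15.5),(50,15.5),(72,8)])
for n in("scene","top"):
    im,d=cams.get_image(n)
    for q,g in G.items():
        for r in cams.outline_of(n,q)[:2]:
            c,a=maskc(r["mask"]); x,ah=fit(n,c,P[q],g)
            print(n,q,round(r["p"],2),a,round(ah),x.round(4))
    # yellow: dark threshold; 
    i=im.astype(int)
    m=(i.max(2)<75)&near(n,(*G["objective_yellow"],.02),16); 
    if m.any(): c,a=maskc(m); print("dark yellow",a,fit(n,c,P["objective_yellow"],G["objective_yellow"])[0].round(4))
    g=[(.4358,-.0778,.018),(.513,-.206,.018)]
    for o in pockets(im,n,g): print(n,"pocket",*o)
    for u,v in [proj(n,p) for p in g]: print(im[int(v)-10:int(v)+11:2,int(u),2],im[int(v),int(u)-10:int(u)+11:2,2])
    b=((i[:,:,2]-i[:,:,0])>40)&near(n,(.478,-.146,.018),50)
    cs,_=cv2.findContours(b.astype(np.uint8),cv2.RETR_EXTERNAL,cv2.CHAIN_APPROX_NONE); c=max(cs,key=cv2.contourArea)[:,0]
    w=np.array([at_z(n,u,v,.018)[:2] for u,v in c]); print(n,"deck",cv2.minAreaRect((w*1000).astype(np.float32)))
E
```

```text
scene objective_yellow 0.62 176 169 [0.5798 0.1375]
scene objective_blue 0.78 217 196 [0.5051 0.2665]Traceback (most recent call last):
  File "<stdin>", line 8, in <module>
  File "h.py", line 30, in fit
    h,_=hullc(name,pts(*x,prof,z0)); J=np.array([(hullc(name,pts(*(x+e),prof,z0))[0]-h)/.01 for e in np.eye(2)*.01]).T
        ~~~~~^^^^^^^^^^^^^^^^^^^^^^
  File "h.py", line 24, in hullc
    q=np.array([proj(name,p) for p in P],np.float32); m=cv2.moments(cv2.convexHull(q)); return np.array([m["m10"]/m["m00"],m["m01"]/m["m00"]]),m["m00"]
                ~~~~^^^^^^^^
  File "h.py", line 15, in proj
    c,f=K(name); V=np.array(c["view"]); q=V[:3,:3]@np.array(p)+V[:3,3]
        ~^^^^^^
  File "h.py", line 4, in K
    c=cams.calibration(name); f=192/np.tan(np.radians(c["vertical_fov"])/2); return c,f
ValueError: time passes only in moves, steps and waits
```

```bash
sed -i 's/^def K(name):/import functools\n@functools.lru_cache(None)\ndef K(name):/' h.py
cat > m1.py <<'E'
from h import *
G=dict(objective_yellow=(.582,.136),objective_blue=(.511,.265),eyepiece=(.688,.034),brown_bottle=(.462,.145))
P=dict(objective_yellow=PROF(45),objective_blue=PROF(48),eyepiece=[(0,18),(47,18)],brown_bottle=[(0,15.5),(50,15.5),(72,8)])
for n in("scene","top"):
    im,d=cams.get_image(n)
    for q,g in G.items():
        for r in cams.outline_of(n,q)[:2]:
            c,a=maskc(r["mask"]); x,ah=fit(n,c,P[q],g)
            print(n,q,round(r["p"],2),a,round(ah),x.round(4))
    i=im.astype(int)
    m=(i.max(2)<75)&near(n,(*G["objective_yellow"],.02),16); 
    if m.any(): c,a=maskc(m); print("dark yellow",a,fit(n,c,P["objective_yellow"],G["objective_yellow"])[0].round(4))
    g=[(.4358,-.0778,.018),(.513,-.206,.018)]
    for o in pockets(im,n,g): print(n,"pocket",*o)
    for u,v in [proj(n,p) for p in g]: print(im[int(v)-10:int(v)+11:2,int(u),2],im[int(v),int(u)-10:int(u)+11:2,2])
    b=((i[:,:,2]-i[:,:,0])>40)&near(n,(.478,-.146,.018),50)
    cs,_=cv2.findContours(b.astype(np.uint8),cv2.RETR_EXTERNAL,cv2.CHAIN_APPROX_NONE); c=max(cs,key=cv2.contourArea)[:,0]
    w=np.array([at_z(n,u,v,.018)[:2] for u,v in c]); print(n,"deck",cv2.minAreaRect((w*1000).astype(np.float32)))
print(observe()["time_s"],observe()["tool_rot"])
E
python3 m1.py
```

```text
scene objective_yellow 0.76 194 169 [0.5799 0.1371]
scene objective_yellow 0.58 2144 156 [ 0.4661 -0.1269]
scene objective_blue 0.56 219 196 [0.5055 0.2668]
scene eyepiece 0.88 291 330 [0.6861 0.0351]
scene brown_bottle 0.72 331 362 [0.464  0.1416]
dark yellow 157 [0.5772 0.1383]Traceback (most recent call last):
  File "m1.py", line 14, in <module>
    for o in pockets(im,n,g): print(n,"pocket",*o)
             ~~~~~~~^^^^^^^^
  File "h.py", line 43, in pockets
    out.append((at_z(name,c[k][0],c[k][1],.018).round(4),s[k,4],hullc(name,pts(*g[:2],[(18,14.75)]))[1].round(0)))
                                                                ^^^^^^^^^^^^^^^^^^^^^^^^^^^^^^^^^^^^^^^^^^^^^
AttributeError: 'float' object has no attribute 'round'
```

```bash
sed -i 's/\[1\].round(0)))/[1]))/' h.py; python3 m1.py
```

```text
scene objective_yellow 0.71 148 168 [0.58   0.1367]
scene objective_blue 0.48 196 196 [0.5058 0.2668]
scene eyepiece 0.57 291 330 [0.6859 0.0348]
scene brown_bottle 0.81 356 362 [0.4633 0.1436]
scene brown_bottle 0.18 302 314 [0.6814 0.0383]
dark yellow 157 [0.5771 0.1384]
scene pocket [ 0.433  -0.0822  0.018 ] 97 102.81388834677637
scene pocket [ 0.5119 -0.1924  0.018 ] 100 80.6722194745671
[134 134 133  82  70  49  49 103 134 130 135] [135 135 135 124  60  49  49  49  49  67 118]
[156 146 145 126 113  47  47  47  46  48  45] [134 110  71  49  47  47  99 132 133 133 133]
scene deck ((473.4062194824219, -138.73046875), (68.92578887939453, 209.6591796875), 35.7659797668457)
top objective_yellow 0.61 57 68 [0.5773 0.136 ]
top objective_blue 0.38 62 72 [0.5067 0.2653]
top objective_blue 0.16 1677 69 [ 0.474  -0.1418]
top eyepiece 0.44 122 155 [0.6853 0.0318]
top brown_bottle 0.64 106 113 [0.4628 0.1407]
dark yellow 55 [0.5793 0.1362]
top pocket [ 0.4348 -0.0857  0.018 ] 76 77.29801539191976
top pocket [ 0.5168 -0.1992  0.018 ] 66 74.07460822397843
[132 132 134 123  83  52  50  85 123 129 133] [129 131 131 134 117  52  46  48  52  87 128]
[130 125 118  81  66  63  61 101 127 127 130] [131 127  85  66  63  63  70 119 126 129 126]
top deck ((475.6370849609375, -141.85462951660156), (68.59001159667969, 208.08929443359375), 35.580833435058594)
1.9 [[ 9.68974539e-01  2.47160557e-01  4.47920212e-05]
 [ 2.47160557e-01 -9.68974540e-01 -1.93359442e-06]
 [ 4.29244199e-05  1.29444247e-05 -9.99999999e-01]]
```

Request:
move_arm(
  jaw=[6, 6, 6, 6, 6, 6, 6, 6, 6, 6, 6, 6],
  dp=[
    [0, 0, 0],
    [0, 0, 0],
    [0, 0, 0],
    [0, 0, 0],
    [0, 0, 0],
    [0, 0, 0],
    [0, 0, 0],
    [0, 0, 0],
    [0, 0, 0],
    [0, 0, 0],
    [0, 0, 0],
    [0, 0, 0],
  ],
  turn=[
    [0, 0, -0.1216],
    [0, 0, -0.1216],
    [0, 0, -0.1216],
    [0, 0, -0.1216],
    [0, 0, -0.1216],
    [0, 0, -0.1216],
    [0, 0, -0.1216],
    [0, 0, -0.1216],
    [0, 0, -0.1216],
    [0, 0, -0.1216],
    [0, 0, -0.1216],
    [0, 0, -0.1216],
  ],
)

```text
time_s: 2.9
position: [0.136, -0.5329, 0.2313]
tool_rot: [[-0.144, 0.99, -0.0], [0.99, 0.144, -0.0], [-0.0, -0.0, -1.0]]
ft_force: [0.5, 0.8, -1.4]
grip_width: 0.06
gripper_force: 0.0
```

Request:
move_arm(
  jaw=[6, 6, 6, 6, 6, 6, 6, 6, 6, 6],
  dp=[
    [0, 0, 0],
    [0, 0, 0],
    [0, 0, 0],
    [0, 0, 0],
    [0.7, 1.7, 0.2],
    [1.29, 3.41, 0.5],
    [1.29, 3.41, 0.5],
    [1.29, 3.41, 0.5],
    [1.29, 3.41, 0.5],
    [1.29, 3.41, 0.5],
  ],
  turn=[
    [0, 0, -0.1216],
    [0, 0, -0.1216],
    [0, 0, -0.1216],
    [0, 0, -0.1216],
    [0, 0, 0],
    [0, 0, 0],
    [0, 0, 0],
    [0, 0, 0],
    [0, 0, 0],
    [0, 0, 0],
  ],
)

```text
time_s: 3.73
position: [0.2468, -0.3637, 0.2042]
tool_rot: [[-0.584, 0.811, 0.0], [0.811, 0.584, -0.0], [-0.0, -0.0, -1.0]]
ft_force: [0.8, -0.5, -0.0]
grip_width: 0.0599
gripper_force: 0.0
```

Request:
move_arm(
  jaw=[6, 6, 6, 6, 6, 6, 6, 6, 6, 6, 6, 6],
  dp=[
    [1.29, 3.41, 0.5],
    [1.29, 3.41, 0.5],
    [1.29, 3.41, 0.5],
    [1.29, 3.41, 0.5],
    [1.29, 3.41, 0.5],
    [1.29, 3.41, 0.5],
    [1.29, 3.41, 0.5],
    [1.29, 3.41, 0.5],
    [1.29, 3.41, 0.5],
    [1.29, 3.41, 0.5],
    [1.29, 3.41, 0.5],
    [1.29, 3.41, 0.5],
  ],
  turn=[
    [0, 0, 0],
    [0, 0, 0],
    [0, 0, 0],
    [0, 0, 0],
    [0, 0, 0],
    [0, 0, 0],
    [0, 0, 0],
    [0, 0, 0],
    [0, 0, 0],
    [0, 0, 0],
    [0, 0, 0],
    [0, 0, 0],
  ],
)

```text
time_s: 4.73
position: [0.4885, 0.0014, 0.1442]
tool_rot: [[-0.585, 0.811, 0.0], [0.811, 0.585, -0.0], [-0.0, 0.0, -1.0]]
ft_force: [1.0, -1.9, 0.2]
grip_width: 0.0596
gripper_force: 0.0
```

Request:
move_arm(
  jaw=[6, 6, 6, 6, 6],
  dp=[
    [1.3, 3.5, 0.5],
    [1.3, 3.5, 0.5],
    [1.3, 3.5, 0.4],
    [0, 0, 0],
    [0, 0, 0],
  ],
  turn=[
    [0, 0, 0],
    [0, 0, 0],
    [0, 0, 0],
    [0, 0, 0],
    [0, 0, 0],
  ],
)

```text
time_s: 5.15
position: [0.5503, 0.094, 0.1297]
tool_rot: [[-0.587, 0.81, -0.001], [0.81, 0.587, -0.0], [0.0, -0.001, -1.0]]
ft_force: [-0.5, -0.6, 0.4]
grip_width: 0.0599
gripper_force: 0.0
```

```bash
cat >> h.py <<'E'
def rel(target,R=None,p=None):
    s=observe(); R=np.array(s["tool_rot"]); return (R.T@(np.array(target)-np.array(s["position"]))*100).round(2)
E
python3 - <<'E'
from h import *
for n in("scene","top"):
    im,d=cams.get_image(n); cv2.imwrite(f"pics/{n}2.png",im[:,:,::-1])
print(observe()["position"],rel((.578,.1368,.0135)))
a=cv2.imread("pics/scene2.png")[150:300,130:330]; b=cv2.imread("pics/top2.png")[130:280,140:340]
cv2.imwrite("pics/c2.png",np.vstack([cv2.resize(x,(800,600))[:] for x in (a,)]));
E
```

```text
[0.5497047  0.09224211 0.13028258] [ 1.96  4.91 11.68]
```

View pics/c2.png

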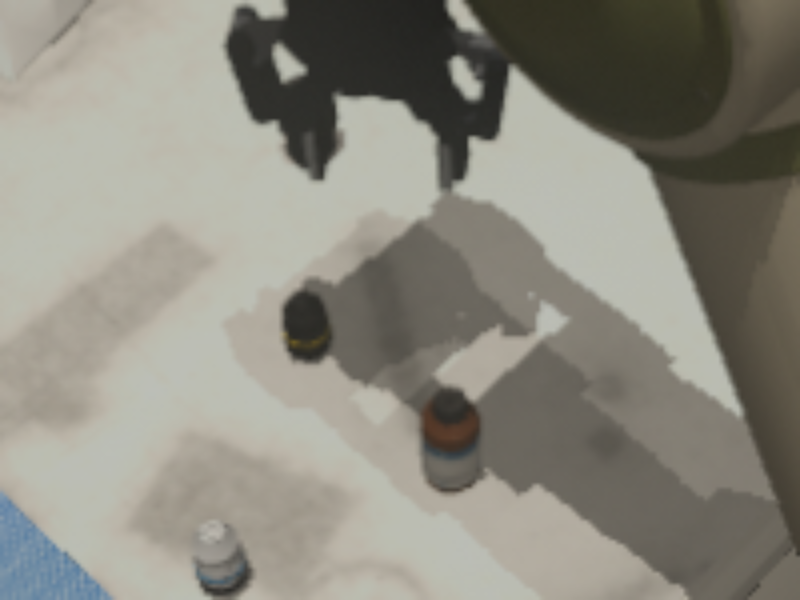

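The gripper is on the near side of the yellow objective (crop (305,325), scene (206,231)). The fingertips are at scene (209,194) and (242,197), and I use them to check the scene calibration.

Run:
```python
from h import *
s=observe();p=np.array(s["position"]);y=np.array(s["tool_rot"])[:,1]
for z in(0,.006):
  for k in(-.03,0,.03): print([round(t,1) for t in proj("scene",p+y*k+[0,0,z])])
```

```text
[np.float64(240.9), np.float64(194.4)]
[np.float64(226.4), np.float64(193.2)]
[np.float64(211.9), np.float64(192.1)]
[np.float64(240.7), np.float64(192.5)]
[np.float64(226.2), np.float64(191.3)]
[np.float64(211.7), np.float64(190.2)]
```

Request:
move_arm(
  jaw=[6, 6, 6, 6],
  dp=[
    [1.0, 2.5, 1.5],
    [1.0, 2.4, 2.5],
    [0, 0, 3],
    [0, 0, 0],
  ],
  turn=[
    [0, 0, 0],
    [0, 0, 0],
    [0, 0, 0],
    [0, 0, 0],
  ],
)

```text
time_s: 5.58
position: [0.5754, 0.1368, 0.0558]
tool_rot: [[-0.584, 0.811, -0.009], [0.811, 0.584, -0.0], [0.005, -0.007, -1.0]]
ft_force: [-0.9, -0.1, -0.8]
grip_width: 0.0602
gripper_force: 0.0
```

Run:
```python
from h import *
for n in("scene","top"):
    im,d=cams.get_image(n); cv2.imwrite(f"pics/{n}3.png",im[:,:,::-1])
s=observe();p=np.array(s["position"]);y=np.array(s["tool_rot"])[:,1]
print(p,rel((.578,.1368,.0135)))
for k in(-.03,0,.03): print([[round(t,1) for t in proj(n,p+y*k+[0,0,.003])] for n in("scene","top")])
a=cv2.imread("pics/scene3.png")[190:265,160:260]; b=cv2.imread("pics/top3.png")[160:235,170:270]
cv2.imwrite("pics/c3.png",np.hstack([cv2.resize(x,(400,300),interpolation=cv2.INTER_CUBIC) for x in (a,b)]));
```

```text
[0.57763837 0.13635638 0.06066964] [0.01 0.06 4.72]
[[np.float64(218.5), np.float64(219.5)], [np.float64(224.3), np.float64(204.0)]]
[[np.float64(204.6), np.float64(218.4)], [np.float64(217.7), np.float64(196.4)]]
[[np.float64(190.9), np.float64(217.2)], [np.float64(211.2), np.float64(188.8)]]
```

View pics/c3.png

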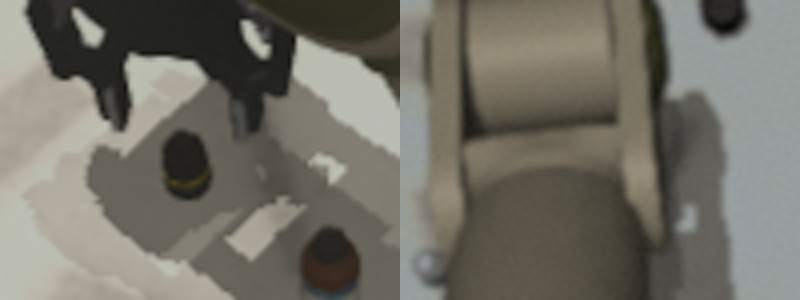

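Scene shows the tips straddling the objective, and the calibration agrees to about 1 px. I lower and grasp.

Request:
move_arm(
  jaw=[6, 6, 6, 6, 6, 2, 2, 2, 2, 2, 2, 2],
  dp=[
    [0, 0, 2],
    [0, 0, 1.7],
    [0, 0, 0.9],
    [0, 0, 0],
    [0, 0, 0],
    [0, 0, 0],
    [0, 0, 0],
    [0, 0, 0],
    [0, 0, 0],
    [0, 0, 0],
    [0, 0, 0],
    [0, 0, 0],
  ],
  turn=[
    [0, 0, 0],
    [0, 0, 0],
    [0, 0, 0],
    [0, 0, 0],
    [0, 0, 0],
    [0, 0, 0],
    [0, 0, 0],
    [0, 0, 0],
    [0, 0, 0],
    [0, 0, 0],
    [0, 0, 0],
    [0, 0, 0],
  ],
  force=30,
)

```text
time_s: 6.68
position: [0.5786, 0.1375, 0.0155]
tool_rot: [[-0.585, 0.811, 0.002], [0.811, 0.585, -0.0], [-0.001, 0.001, -1.0]]
ft_force: [-0.5, -0.3, 6.3]
grip_width: 0.0235
gripper_force: 29.4
```

Run:
```python
from h import *
s=observe();print(s["position"],s["grip_width"],s["gripper_force"],s["ft_force"],s["tool_rot"])
```

```text
[0.57860673 0.1375392  0.01545656] 0.023539998949499298 29.394557930063456 [-0.45788704 -0.30866091  6.29622988] [[-5.84910403e-01  8.11095875e-01  1.81712143e-03]
 [ 8.11097118e-01  5.84911496e-01 -8.76762484e-05]
 [-1.13396906e-03  1.42257921e-03 -9.99998345e-01]]
```

Request:
move_arm(
  jaw=[4, 4, 4, 4, 2, 2, 2, 2, 2, 2],
  dp=[
    [0, 0, 0],
    [0, 0, 0],
    [0, 0, 0.15],
    [0, 0, 0],
    [0, 0, 0],
    [0, 0, 0],
    [0, 0, 0],
    [0, 0, 0],
    [0, 0, 0],
    [0, 0, 0],
  ],
  turn=[
    [0, 0, 0],
    [0, 0, 0],
    [0, 0, 0],
    [0, 0, 0],
    [0, 0, 0],
    [0, 0, 0],
    [0, 0, 0],
    [0, 0, 0],
    [0, 0, 0],
    [0, 0, 0],
  ],
)

```text
time_s: 7.52
position: [0.5781, 0.1375, 0.0128]
tool_rot: [[-0.585, 0.811, 0.0], [0.811, 0.585, 0.0], [0.0, 0.0, -1.0]]
ft_force: [0.9, 1.0, 0.2]
grip_width: 0.0236
gripper_force: 29.5
```

Run:
```python
from h import *
s=observe();print(s["position"],s["grip_width"],s["gripper_force"],s["ft_force"])
im,d=cams.get_image("scene"); cv2.imwrite("pics/s4.png",im[:,:,::-1])
cv2.imwrite("pics/c4.png",cv2.resize(cv2.imread("pics/s4.png")[190:265,160:260],(800,600),interpolation=cv2.INTER_CUBIC))
```

```text
[0.57811928 0.13751418 0.01281736] 0.023561444968868223 29.53159338561818 [0.92752534 0.98274867 0.16813676]
```

View pics/c4.png

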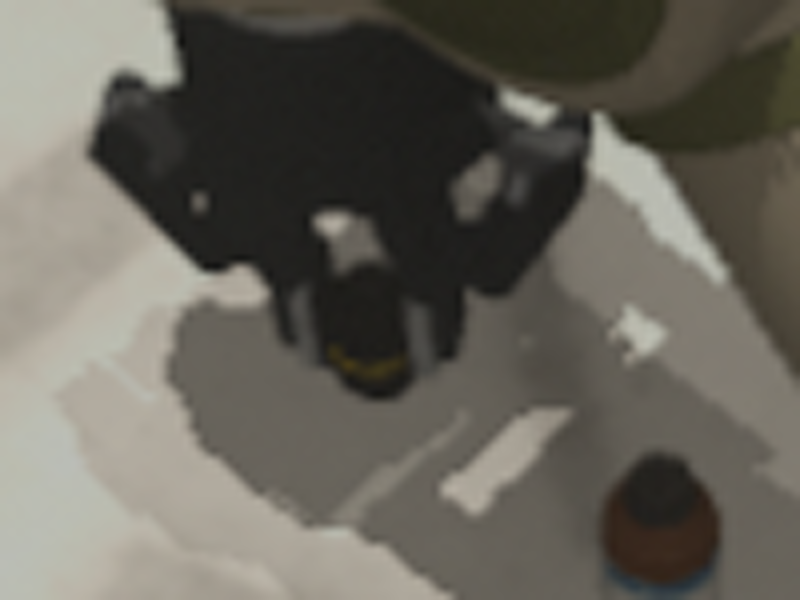

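The view shows the pads on the cylindrical part. The width is unchanged after going lower, so it is gripped on the cylinder. I lift and carry it over pocket 1.

Request:
move_arm(
  jaw=[2, 2, 2, 2, 2, 2, 2, 2, 2, 2, 2, 2],
  dp=[
    [0, 0, -0.8],
    [0, 0, -2],
    [0, 0, -3],
    [0, 0, -3],
    [-0.6, -1.5, -1],
    [-1.2, -3.2, 0],
    [-1.2, -3.2, 0],
    [-1.2, -3.2, 0],
    [-1.2, -3.2, 0],
    [-1.2, -3.2, 0],
    [-1.2, -3.2, 0],
    [-1.2, -3.2, 0],
  ],
  turn=[
    [0, 0, 0],
    [0, 0, 0],
    [0, 0, 0],
    [0, 0, 0],
    [0, 0, 0],
    [0, 0, 0],
    [0, 0, 0],
    [0, 0, 0],
    [0, 0, 0],
    [0, 0, 0],
    [0, 0, 0],
    [0, 0, 0],
  ],
)

```text
time_s: 8.57
position: [0.4357, -0.0763, 0.1114]
tool_rot: [[-0.585, 0.811, 0.0], [0.811, 0.585, -0.0], [-0.001, 0.0, -1.0]]
ft_force: [0.7, -0.6, -0.9]
grip_width: 0.0233
gripper_force: 29.6
```

Request:
move_arm(
  jaw=[2, 2, 2, 2],
  dp=[
    [-0.5, -1, 1.5],
    [0, 0, 2],
    [0, 0, 0],
    [0, 0, 0],
  ],
  turn=[
    [0, 0, 0],
    [0, 0, 0],
    [0, 0, 0],
    [0, 0, 0],
  ],
)

```text
time_s: 8.9
position: [0.4314, -0.0851, 0.076]
tool_rot: [[-0.585, 0.811, -0.001], [0.811, 0.585, 0.001], [0.001, -0.001, -1.0]]
ft_force: [-0.4, -0.2, -0.5]
grip_width: 0.0234
gripper_force: 29.8
```

Run:
```python
from h import *
s=observe();print(s["position"],s["grip_width"],s["gripper_force"],s["ft_force"],rel((.434,-.084,.06)))
im,d=cams.get_image("scene"); cv2.imwrite("pics/s5.png",im[:,:,::-1])
p=np.array(s["position"]); im0=cv2.imread("pics/s5.png")
h,_=hullc("scene",pts(p[0],p[1],PROF(45),p[2]-.0128)); print("pred obj",h)
i=im.astype(int)
yel=((i[:,:,0]+i[:,:,1])/2-i[:,:,2]>18)&(i.max(2)<150)&near("scene",p,14); print("yellow px",maskc(yel)if yel.any() else 0)
for o in pockets(im,"scene",[(.434,-.083,.018)]): print(o)
cv2.imwrite("pics/c5.png",cv2.resize(im0[150:225,260:360],(800,600),interpolation=cv2.INTER_CUBIC))
```

```text
[ 0.43139624 -0.08505903  0.07597945] 0.023365725879161494 29.756682642619126 [-0.35912457 -0.19652306 -0.45534489] [-0.07  0.27  1.6 ]
pred obj [323.69299894 188.36402911]
yellow px (array([322.90909091, 192.90909091]), np.int64(11))
(array([ 0.4365, -0.0826,  0.018 ]), np.int32(361), 102.3503635590896)
```

View pics/c5.png

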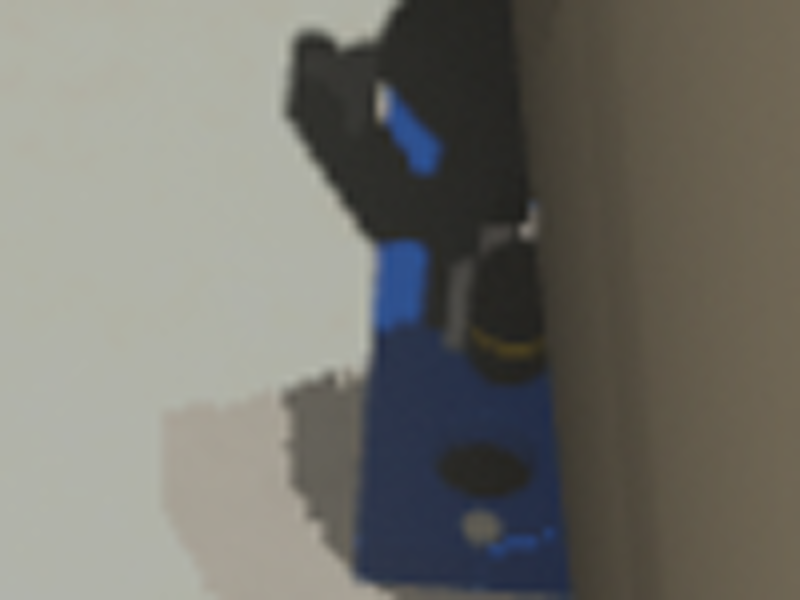

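Scene: the held objective's left edge is at column 318.5 and its bottom at row 197.9. The pocket-1 rim is centred at (320.6,208.8). I compare these with the prediction from the TCP to get the scene camera bias.

Run:
```python
from h import *
p=np.array(observe()["position"])
q=np.array([proj("scene",a) for a in pts(p[0],p[1],PROF(45),p[2]-.0128)]); print("pred left,right,bottom",q[:,0].min(),q[:,0].max(),q[:,1].max())
im=cv2.imread("pics/s5.png")[:,:,::-1]; i=im.astype(int)
print(i[196:222,320].tolist()[::1])
print(i[209,312:330].tolist())
print(i[188,314:330].tolist()); print(i[190:202,323].tolist())
for x in((.4348,-.0857),(.433,-.0822)):
  q=np.array([proj("scene",a) for a in pts(*x,[(18,14.75)])]); print("rim",q.min(0),q.max(0),q.mean(0))
a,b=at_z("scene",320.6,208.75,.018),at_z("scene",321.6,208.75,.018);c=at_z("scene",320.6,209.75,.018);print(a,b-a,c-a)
```

```text
pred left,right,bottom 317.1353310051728 329.6607728650693 197.1058317410408
[[38, 39, 40], [39, 43, 57], [38, 47, 68], [38, 48, 72], [39, 48, 72], [40, 51, 76], [40, 50, 73], [39, 48, 69], [39, 47, 69], [38, 41, 49], [40, 40, 37], [39, 37, 34], [40, 39, 35], [38, 38, 35], [41, 40, 37], [39, 38, 35], [40, 45, 61], [49, 57, 74], [83, 83, 80], [92, 90, 82], [93, 90, 82], [75, 78, 79], [50, 57, 74], [40, 49, 73], [40, 50, 73], [42, 50, 74]]
[[43, 51, 74], [43, 52, 75], [41, 48, 67], [41, 43, 47], [41, 41, 36], [39, 39, 35], [41, 40, 37], [40, 40, 36], [38, 38, 35], [40, 39, 36], [38, 38, 34], [39, 38, 34], [38, 37, 34], [38, 37, 34], [37, 42, 53], [36, 45, 67], [36, 45, 71], [40, 47, 66]]
[[43, 43, 40], [46, 47, 44], [69, 68, 65], [75, 74, 70], [57, 56, 53], [41, 41, 37], [38, 38, 34], [39, 38, 34], [38, 36, 35], [38, 38, 35], [37, 37, 33], [37, 36, 33], [36, 35, 32], [40, 39, 35], [57, 54, 46], [64, 59, 51]]
[[37, 37, 33], [37, 36, 34], [39, 37, 33], [70, 61, 32], [58, 51, 33], [38, 37, 34], [36, 37, 33], [37, 37, 33], [38, 44, 61], [37, 47, 71], [37, 47, 72], [38, 48, 72]]
rim [314.00617093 200.57178111] [326.87069345 210.70131189] [320.44304059 205.61537081]
rim [313.66768821 201.86381562] [326.56039353 212.03711987] [320.11865018 206.92916047]
[ 0.42889935 -0.0787322   0.018     ] [-0.00169496 -0.00150828  0.        ] [-0.00177225  0.00226859  0.        ]
```

Request:
move_arm(
  jaw=[2, 2, 2, 2, 2, 2],
  dp=[
    [-0.06, 0.28, 1.5],
    [0, 0, 1.5],
    [0, 0, 1],
    [0, 0, 0],
    [0, 0, 0],
    [0, 0, 0],
  ],
  turn=[
    [0, 0, 0],
    [0, 0, 0],
    [0, 0, 0],
    [0, 0, 0],
    [0, 0, 0],
    [0, 0, 0],
  ],
)

```text
time_s: 9.45
position: [0.4349, -0.084, 0.0369]
tool_rot: [[-0.585, 0.811, 0.002], [0.811, 0.585, -0.001], [-0.002, 0.001, -1.0]]
ft_force: [0.1, -0.2, 0.4]
grip_width: 0.0236
gripper_force: 29.8
```

Run:
```python
from h import *
s=observe();print(s["position"],s["ft_force"],s["wrist_torque"],rel((.4342,-.0838,.0188)))
im,d=cams.get_image("scene"); cv2.imwrite("pics/s6.png",im[:,:,::-1])
cv2.imwrite("pics/c6.png",cv2.resize(cv2.imread("pics/s6.png")[175:235,290:370],(800,600),interpolation=cv2.INTER_CUBIC))
```

```text
[ 0.43494992 -0.08399822  0.03685068] [ 0.13241794 -0.21746621  0.43141179] [ 0.02105935 -0.03824514 -0.03240617] [ 0.06 -0.05  1.8 ]
```

View pics/c6.png

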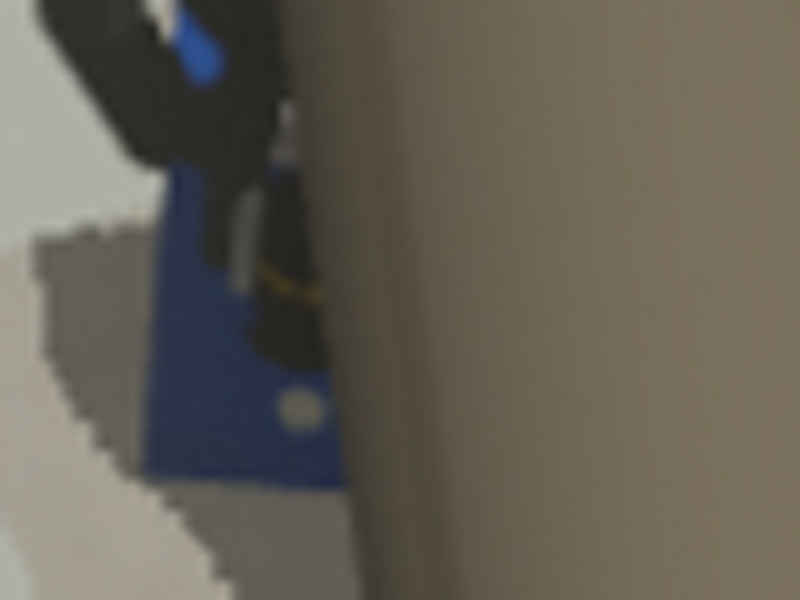

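The foot is just above the pocket, with a sliver of pocket at lower left in front of it. I lower slowly and watch the force.

Request:
move_arm(
  jaw=[2, 2, 2, 2, 2, 2, 2],
  dp=[
    [0.05, -0.05, 0.2],
    [0, 0, 0.2],
    [0, 0, 0.2],
    [0, 0, 0.2],
    [0, 0, 0.2],
    [0, 0, 0],
    [0, 0, 0],
  ],
  turn=[
    [0, 0, 0],
    [0, 0, 0],
    [0, 0, 0],
    [0, 0, 0],
    [0, 0, 0],
    [0, 0, 0],
    [0, 0, 0],
  ],
)

```text
time_s: 10.08
position: [0.4335, -0.0839, 0.0257]
tool_rot: [[-0.585, 0.811, -0.0], [0.811, 0.585, 0.0], [0.0, -0.0, -1.0]]
ft_force: [-0.5, 0.1, -1.5]
grip_width: 0.0232
gripper_force: 29.8
```

Request:
move_arm(
  jaw=[2, 2, 2, 2, 2, 2],
  dp=[
    [0, 0, 0.15],
    [0, 0, 0.15],
    [0, 0, 0.15],
    [0, 0, 0.1],
    [0, 0, 0],
    [0, 0, 0],
  ],
  turn=[
    [0, 0, 0],
    [0, 0, 0],
    [0, 0, 0],
    [0, 0, 0],
    [0, 0, 0],
    [0, 0, 0],
  ],
)

```text
time_s: 10.58
position: [0.4335, -0.0839, 0.0203]
tool_rot: [[-0.585, 0.811, -0.0], [0.811, 0.585, 0.0], [0.0, -0.0, -1.0]]
ft_force: [-0.6, 1.0, -1.5]
grip_width: 0.0236
gripper_force: 29.8
```

Request:
move_arm(
  jaw=[2, 2, 2, 2, 2, 2],
  dp=[
    [0, 0, 0.08],
    [0, 0, 0.06],
    [0, 0, 0.05],
    [0, 0, 0],
    [0, 0, 0],
    [0, 0, 0],
  ],
  turn=[
    [0, 0, 0],
    [0, 0, 0],
    [0, 0, 0],
    [0, 0, 0],
    [0, 0, 0],
    [0, 0, 0],
  ],
)

```text
time_s: 11.08
position: [0.4337, -0.0839, 0.0187]
tool_rot: [[-0.585, 0.811, 0.0], [0.811, 0.585, -0.0], [-0.0, 0.0, -1.0]]
ft_force: [-0.3, 0.1, 5.2]
grip_width: 0.0234
gripper_force: 30.4
```

Floor contact came at the expected height. I release and back off.

Request:
move_arm(
  jaw=[2.6, 3, 3.5, 4.5, 4.5, 4.5, 4.5, 4.5, 4.5, 4.5, 4.5, 4.5],
  dp=[
    [0, 0, -0.05],
    [0, 0, 0],
    [0, 0, 0],
    [0, 0, 0],
    [0, 0, 0],
    [0, 0, -0.5],
    [0, 0, -1.5],
    [0, 0, -3],
    [0, 0, -3],
    [1, 2.5, -2],
    [1, 2.5, 0],
    [1, 2.5, 0],
  ],
  turn=[
    [0, 0, 0],
    [0, 0, 0],
    [0, 0, 0],
    [0, 0, 0],
    [0, 0, 0],
    [0, 0, 0],
    [0, 0, 0],
    [0, 0, 0],
    [0, 0, 0],
    [0, 0, 0],
    [0, 0, 0],
    [0, 0, 0],
  ],
)

```text
time_s: 12.08
position: [0.4779, -0.0151, 0.1208]
tool_rot: [[-0.584, 0.812, 0.003], [0.812, 0.584, -0.001], [-0.003, 0.002, -1.0]]
ft_force: [0.7, -0.8, 0.1]
grip_width: 0.0446
gripper_force: 0.0
```

Run:
```python
from h import *
print(rel((.5062,.2662,.11)))
im,d=cams.get_image("scene"); cv2.imwrite("pics/s7.png",im[:,:,::-1])
cv2.imwrite("pics/c7.png",cv2.resize(cv2.imread("pics/s7.png")[135:285,190:390],(800,600),interpolation=cv2.INTER_CUBIC))
for q,pr,g in(("objective_blue",PROF(48),(.506,.266)),("objective_yellow",PROF(45),(.434,-.084))):
  for r in cams.outline_of("scene",q)[:2]:
    c,a=maskc(r["mask"]); print(q,r["p"],a,c,fit("scene",c,pr,g)[0].round(4))
```

```text
[21.19 18.72  1.06]
objective_blue 0.77 203 [184.51231527 289.36945813] [0.5054 0.2671]
objective_yellow 0.69 94 [320.80851064 203.5106383 ] [ 0.4376 -0.0906]
```

View pics/c7.png

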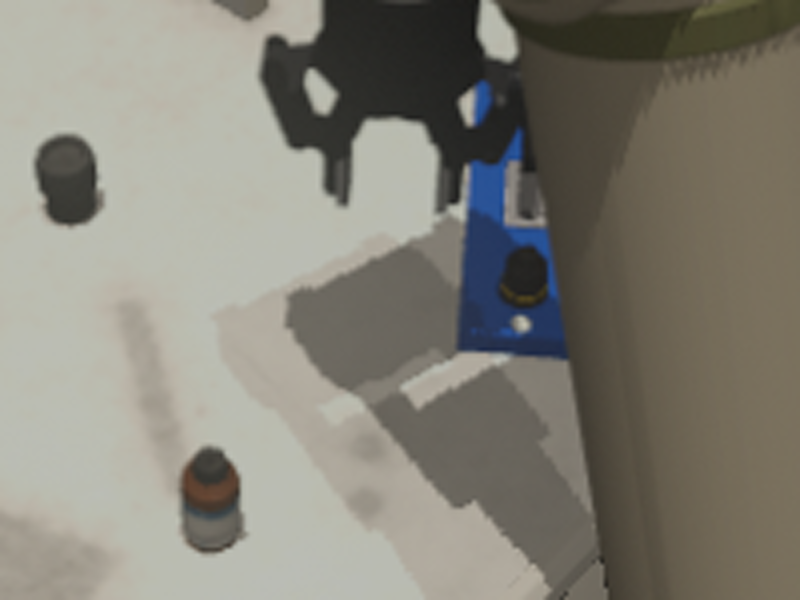

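The yellow objective is seated at scene (321,204), with the one dot in front of it. Next is the blue one.

Request:
move_arm(
  jaw=[6, 6, 6, 6, 6, 6, 6, 6, 6, 6],
  dp=[
    [2, 1.8, 0],
    [3, 2.65, 0],
    [3, 2.65, 0],
    [3, 2.65, 0],
    [3, 2.65, 0],
    [3, 2.65, 0],
    [3, 2.65, 1],
    [1.2, 1.0, 2],
    [0, 0, 2],
    [0, 0, 0],
  ],
  turn=[
    [0, 0, 0],
    [0, 0, 0],
    [0, 0, 0],
    [0, 0, 0],
    [0, 0, 0],
    [0, 0, 0],
    [0, 0, 0],
    [0, 0, 0],
    [0, 0, 0],
    [0, 0, 0],
  ],
)

```text
time_s: 13.07
position: [0.5025, 0.2651, 0.0655]
tool_rot: [[-0.586, 0.811, -0.007], [0.811, 0.586, -0.002], [0.002, -0.007, -1.0]]
ft_force: [-0.9, -1.2, -0.6]
grip_width: 0.0601
gripper_force: 0.0
```

Run:
```python
from h import *
im,d=cams.get_image("scene"); cv2.imwrite("pics/s8.png",im[:,:,::-1])
print(observe()["position"],rel((.5060,.2663,.0128)))
for r in cams.outline_of("scene","objective_blue")[:1]:
    c,a=maskc(r["mask"]); print(r["p"],a,c,fit("scene",c,PROF(48),(.506,.266))[0].round(4))
s=observe();p=np.array(s["position"]);R=np.array(s["tool_rot"])
for k in(-.03,.03): print([round(float(t),1) for t in proj("scene",p+R[:,1]*k+R[:,0]*.011+[0,0,.003])])
cv2.imwrite("pics/c8.png",cv2.resize(im[240:315,135:235,::-1],(800,600),interpolation=cv2.INTER_CUBIC))
```

```text
[0.50351986 0.26474065 0.06750372] [-0.03  0.32  5.47]
0.68 194 [184.57731959 289.57216495] [0.505  0.2673]
[196.2, 281.9]
[165.8, 278.9]
```

View pics/c8.png

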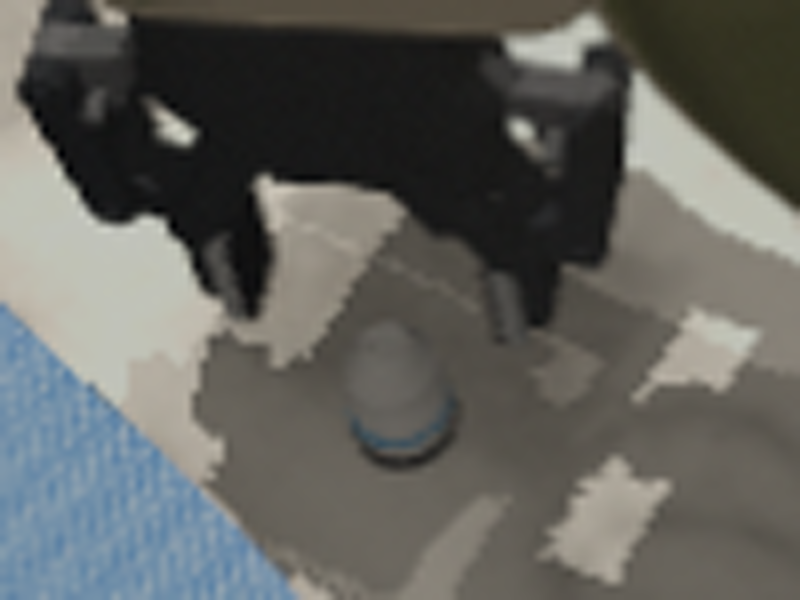

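The tips straddle the blue objective at scene (185,290). I lower and grasp.

Request:
move_arm(
  jaw=[6, 6, 6, 6, 6, 2, 2, 2, 2, 2, 2, 2],
  dp=[
    [0, 0.25, 2],
    [0, 0, 2],
    [0, 0, 1.4],
    [0, 0, 0],
    [0, 0, 0],
    [0, 0, 0],
    [0, 0, 0],
    [0, 0, 0],
    [0, 0, 0],
    [0, 0, 0],
    [0, 0, 0],
    [0, 0, 0],
  ],
  turn=[
    [0, 0, 0],
    [0, 0, 0],
    [0, 0, 0],
    [0, 0, 0],
    [0, 0, 0],
    [0, 0, 0],
    [0, 0, 0],
    [0, 0, 0],
    [0, 0, 0],
    [0, 0, 0],
    [0, 0, 0],
    [0, 0, 0],
  ],
)

```text
time_s: 14.17
position: [0.5072, 0.2671, 0.0163]
tool_rot: [[-0.585, 0.811, 0.002], [0.811, 0.585, 0.0], [-0.001, 0.002, -1.0]]
ft_force: [-0.5, -2.1, 5.9]
grip_width: 0.0239
gripper_force: 29.2
```

Request:
move_arm(
  jaw=[4, 4, 4, 4, 2, 2, 2, 2, 2, 2],
  dp=[
    [0, 0, 0],
    [0, 0, 0],
    [0, 0, 0.2],
    [0, 0, 0],
    [0, 0, 0],
    [0, 0, 0],
    [0, 0, 0],
    [0, 0, 0],
    [0, 0, 0],
    [0, 0, 0],
  ],
  turn=[
    [0, 0, 0],
    [0, 0, 0],
    [0, 0, 0],
    [0, 0, 0],
    [0, 0, 0],
    [0, 0, 0],
    [0, 0, 0],
    [0, 0, 0],
    [0, 0, 0],
    [0, 0, 0],
  ],
)

```text
time_s: 15.0
position: [0.5066, 0.2671, 0.0129]
tool_rot: [[-0.585, 0.811, -0.0], [0.811, 0.585, 0.0], [0.0, -0.0, -1.0]]
ft_force: [-0.9, 0.2, 0.8]
grip_width: 0.0238
gripper_force: 29.5
```

Request:
move_arm(
  jaw=[2, 2, 2, 2, 2, 2, 2, 2, 2, 2, 2, 2],
  dp=[
    [0, 0, -0.8],
    [0, 0, -2],
    [0, 0, -3],
    [0, 0, -3],
    [-1.6, -1.1, -2],
    [-3.2, -2.2, 0],
    [-3.2, -2.2, 0],
    [-3.2, -2.2, 0],
    [-3.2, -2.2, 0],
    [-3.2, -2.2, 0],
    [-3.2, -2.2, 0],
    [-3.2, -2.2, 0],
  ],
  turn=[
    [0, 0, 0],
    [0, 0, 0],
    [0, 0, 0],
    [0, 0, 0],
    [0, 0, 0],
    [0, 0, 0],
    [0, 0, 0],
    [0, 0, 0],
    [0, 0, 0],
    [0, 0, 0],
    [0, 0, 0],
    [0, 0, 0],
  ],
)

```text
time_s: 16.0
position: [0.5128, -0.0259, 0.1216]
tool_rot: [[-0.585, 0.811, 0.001], [0.811, 0.585, -0.0], [-0.0, 0.0, -1.0]]
ft_force: [1.5, -0.7, -0.5]
grip_width: 0.0236
gripper_force: 29.6
```

Request:
move_arm(
  jaw=[2, 2, 2, 2, 2, 2, 2],
  dp=[
    [-3.2, -2.2, 0],
    [-3.2, -2.2, 0],
    [-3.2, -2.2, 0],
    [-3.2, -2.2, 0],
    [-1.6, -1.1, 0],
    [0, 0, 0],
    [0, 0, 0],
  ],
  turn=[
    [0, 0, 0],
    [0, 0, 0],
    [0, 0, 0],
    [0, 0, 0],
    [0, 0, 0],
    [0, 0, 0],
    [0, 0, 0],
  ],
)

```text
time_s: 16.58
position: [0.5168, -0.1995, 0.1211]
tool_rot: [[-0.583, 0.812, -0.0], [0.812, 0.583, 0.0], [0.0, 0.0, -1.0]]
ft_force: [0.4, 0.8, -1.4]
grip_width: 0.0241
gripper_force: 29.6
```

Run:
```python
from h import *
print(observe()["position"],rel((.5157,-.1974,.04)))
for n in("scene","top"):
    im,d=cams.get_image(n); cv2.imwrite(f"pics/{n}9.png",im[:,:,::-1])
    for q,pr,g,z in(("objective_yellow",PROF(45),(.434,-.084),.006),):
      for r in cams.outline_of(n,q)[:2]:
        c,a=maskc(r["mask"]); print(n,q,r["p"],a,c,fit(n,c,[(12,13),(25,13),(45,6)],g,z)[0].round(4))
im=cv2.imread("pics/scene9.png")
cv2.imwrite("pics/c9.png",cv2.resize(im[110:215,260:400],(800,600),interpolation=cv2.INTER_CUBIC))
```

```text
[ 0.51676845 -0.1995266   0.12106474] [0.23 0.04 8.11]
scene objective_yellow 0.56 150 [319.96666667 203.61333333] [ 0.4347 -0.0825]
top objective_yellow 0.37 28 [298.  240.5] [ 0.4327 -0.0865]
```

View pics/c9.png

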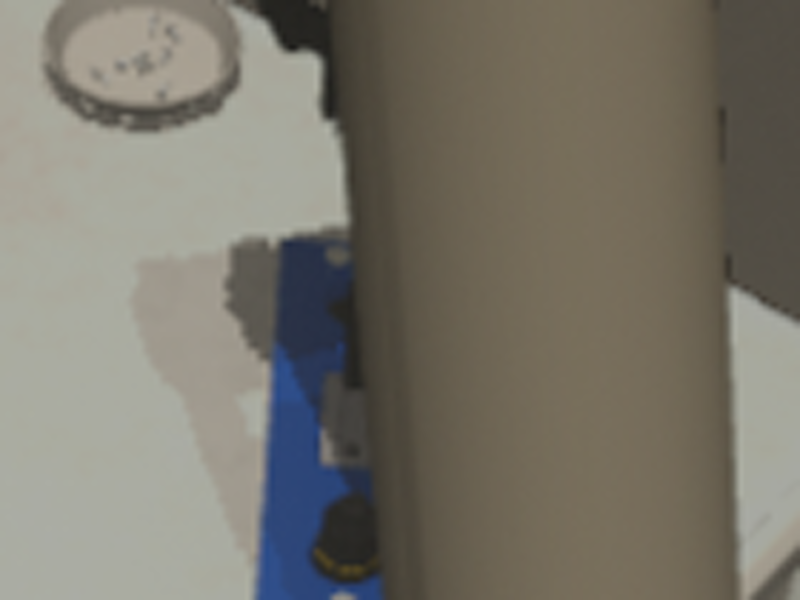

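The arm hides pocket 2. The deck's left edge is still visible, so I compare it with the first picture to see whether the carrier shifted.

Run:
```python
from h import *
A=cv2.imread("pics/scene0.png").astype(int);B=cv2.imread("pics/scene9.png").astype(int)
f=lambda I:I[:,:,0]-I[:,:,2]
def edge(r,t=20):
    i=np.nonzero(r>t)[0]; i=i[0]; return i-(r[i]-t)/(r[i]-r[i-1])
for v in range(156,214,4): print(v,round(edge(f(A)[v,295:330])+295,1),round(edge(f(B)[v,295:330])+295,1))
print("far edge rows",[(round(edge(f(I)[140:165,u])+140,2)) for I in(A,B) for u in(311,314,317)])
```

```text
156 308.4 309.2
160 308.0 308.7
164 307.8 308.6
168 307.4 308.3
172 307.1 307.0
176 306.9 306.9
180 306.6 306.6
184 306.3 306.4
188 305.8 306.0
192 305.7 306.0
196 305.3 305.5
200 305.1 305.2
204 304.9 304.9
208 304.4 304.4
212 304.1 304.1
far edge rows [np.float64(151.03), np.float64(151.17), np.float64(151.45), np.float64(151.78), np.float64(151.95), np.float64(155.76)]
```

Request:
move_arm(
  jaw=[2, 2, 2, 2, 2, 2],
  dp=[
    [0.2, 0.04, 2.5],
    [0, 0, 2.5],
    [0, 0, 2],
    [0, 0, 1],
    [0, 0, 0],
    [0, 0, 0],
  ],
  turn=[
    [0, 0, 0],
    [0, 0, 0],
    [0, 0, 0],
    [0, 0, 0],
    [0, 0, 0],
    [0, 0, 0],
  ],
)

```text
time_s: 17.28
position: [0.5165, -0.1966, 0.0414]
tool_rot: [[-0.585, 0.811, 0.0], [0.811, 0.585, -0.0], [-0.0, 0.0, -1.0]]
ft_force: [0.9, 0.5, -0.3]
grip_width: 0.0238
gripper_force: 29.6
```

Run:
```python
from h import *
s=observe();print(s["position"],s["ft_force"],rel((.5157,-.1974,.0189)))
```

```text
[ 0.51650536 -0.19657528  0.04141743] [ 0.89994211  0.50907276 -0.25159708] [-0.02 -0.11  2.25]
```

The carrier is unmoved. I continue the lowering.

Request:
move_arm(
  jaw=[2, 2, 2, 2, 2, 2, 2, 2],
  dp=[
    [-0.02, -0.1, 0.2],
    [0, 0, 0.25],
    [0, 0, 0.25],
    [0, 0, 0.25],
    [0, 0, 0.25],
    [0, 0, 0.25],
    [0, 0, 0],
    [0, 0, 0],
  ],
  turn=[
    [0, 0, 0],
    [0, 0, 0],
    [0, 0, 0],
    [0, 0, 0],
    [0, 0, 0],
    [0, 0, 0],
    [0, 0, 0],
    [0, 0, 0],
  ],
)

```text
time_s: 17.95
position: [0.5154, -0.1977, 0.0263]
tool_rot: [[-0.585, 0.811, -0.0], [0.811, 0.585, 0.0], [0.0, -0.0, -1.0]]
ft_force: [-0.1, -1.3, -0.5]
grip_width: 0.024
gripper_force: 29.6
```

Request:
move_arm(
  jaw=[2, 2, 2, 2, 2, 2],
  dp=[
    [0, 0, 0.15],
    [0, 0, 0.15],
    [0, 0, 0.15],
    [0, 0, 0.15],
    [0, 0, 0],
    [0, 0, 0],
  ],
  turn=[
    [0, 0, 0],
    [0, 0, 0],
    [0, 0, 0],
    [0, 0, 0],
    [0, 0, 0],
    [0, 0, 0],
  ],
)

```text
time_s: 18.45
position: [0.5154, -0.1977, 0.0203]
tool_rot: [[-0.585, 0.811, -0.0], [0.811, 0.585, 0.0], [0.0, -0.0, -1.0]]
ft_force: [-0.4, 0.2, -0.3]
grip_width: 0.024
gripper_force: 29.6
```

Request:
move_arm(
  jaw=[2, 2, 2, 2, 2, 2],
  dp=[
    [0, 0, 0.08],
    [0, 0, 0.06],
    [0, 0, 0.05],
    [0, 0, 0],
    [0, 0, 0],
    [0, 0, 0],
  ],
  turn=[
    [0, 0, 0],
    [0, 0, 0],
    [0, 0, 0],
    [0, 0, 0],
    [0, 0, 0],
    [0, 0, 0],
  ],
)

```text
time_s: 18.95
position: [0.5156, -0.1977, 0.0189]
tool_rot: [[-0.585, 0.811, 0.0], [0.811, 0.585, -0.0], [-0.001, 0.0, -1.0]]
ft_force: [-1.3, 0.0, 5.5]
grip_width: 0.0239
gripper_force: 30.2
```

Request:
move_arm(
  jaw=[2.6, 3, 3.5, 4.5, 4.5, 4.5, 4.5, 4.5, 4.5, 4.5, 4.5, 4.5],
  dp=[
    [0, 0, -0.05],
    [0, 0, 0],
    [0, 0, 0],
    [0, 0, 0],
    [0, 0, 0],
    [0, 0, -0.5],
    [0, 0, -1.5],
    [0, 0, -3],
    [0, 0, -3],
    [0, 0, -2],
    [0, 0, 0],
    [0, 0, 0],
  ],
  turn=[
    [0, 0, 0],
    [0, 0, 0],
    [0, 0, 0],
    [0, 0, 0],
    [0, 0, 0],
    [0, 0, 0],
    [0, 0, 0],
    [0, 0, 0],
    [0, 0, 0],
    [0, 0, 0],
    [0, 0, 0],
    [0, 0, 0],
  ],
)

```text
time_s: 19.95
position: [0.5157, -0.1978, 0.1201]
tool_rot: [[-0.585, 0.811, 0.002], [0.811, 0.585, -0.001], [-0.002, 0.001, -1.0]]
ft_force: [-0.1, 0.4, -0.2]
grip_width: 0.0452
gripper_force: 0.0
```

Run:
```python
from h import *
print(observe()["position"],rel((.4747,-.1408,.053)))
for n in("scene","top"):
    im,d=cams.get_image(n); cv2.imwrite(f"pics/{n}10.png",im[:,:,::-1])
    for q,g in(("objective_yellow",(.434,-.084)),("objective_blue",(.5156,-.1975)),):
      for r in cams.outline_of(n,q)[:1]:
        c,a=maskc(r["mask"]); print(n,q,r["p"],a,c.round(1),fit(n,c,[(12,13),(25,13),(45,6)],g,.006)[0].round(4))
```

```text
[ 0.51574319 -0.19781202  0.12007201] [ 7.04 -0.    6.69]
scene objective_yellow 0.42 151 [320.2 203.9] [ 0.4338 -0.0823]
```

Request:
move_arm(
  jaw=[4.5, 4.5, 4.5, 4.5, 4.5, 4.5, 4.5, 4.5, 4.5, 4.5],
  dp=[
    [2.4, 1.6, 0],
    [3.2, 2.2, 0],
    [3.2, 2.2, 0],
    [3.2, 2.2, 0],
    [3.2, 2.2, 0],
    [3.2, 2.2, 0],
    [3.2, 2.2, 0],
    [2.4, 1.6, 0],
    [0, 0, 0],
    [0, 0, 0],
  ],
  turn=[
    [0, 0, 0],
    [0, 0, 0],
    [0, 0, 0],
    [0, 0, 0],
    [0, 0, 0],
    [0, 0, 0],
    [0, 0, 0],
    [0, 0, 0],
    [0, 0, 0],
    [0, 0, 0],
  ],
)

```text
time_s: 21.08
position: [0.5078, 0.0941, 0.1186]
tool_rot: [[-0.587, 0.81, -0.001], [0.81, 0.587, -0.0], [0.0, -0.001, -1.0]]
ft_force: [0.1, -0.6, 0.4]
grip_width: 0.0449
gripper_force: 0.0
```

Run:
```python
from h import *
print(observe()["position"],rel((.4747,-.1408,.12)))
for n in("scene","top"):
    im,d=cams.get_image(n); cv2.imwrite(f"pics/{n}11.png",im[:,:,::-1])
    for q,g,z,pr in(("objective_yellow",(.434,-.084),.006,[(12,13),(25,13),(45,6)]),("objective_blue",(.5156,-.1975),.006,[(12,13),(25,13),(48,6)])):
      h=hullc(n,pts(*g,pr,z))
      for r in cams.outline_of(n,q)[:2]:
        c,a=maskc(r["mask"]); print(n,q,round(r["p"],2),a,h[1],c.round(1),h[0].round(1),fit(n,c,pr,g,z)[0].round(4))
    for r in cams.mark_of(n,"carrier_grip")[:2]: print(n,"grip",r["p"],at_z(n,r["location"][0]*512,r["location"][1]*384,.072).round(4))
    i=im.astype(int); b=((i[:,:,2]-i[:,:,0])>40)&near(n,(.478,-.146,.018),50)
    cs,_=cv2.findContours(b.astype(np.uint8),cv2.RETR_EXTERNAL,cv2.CHAIN_APPROX_NONE); c=max(cs,key=cv2.contourArea)[:,0]
    w=np.array([at_z(n,u,v,.018)[:2] for u,v in c]); print(n,"deck",cv2.minAreaRect((w*1000).astype(np.float32)))
```

```text
[0.50781969 0.09411124 0.11858238] [-17.07 -16.47  -0.14]
scene deck ((451.39971923828125, -66.3233871459961), (20.1641845703125, 69.18806457519531), 39.15449523925781)
top grip 0.63 [ 0.487  -0.1426  0.072 ]
top deck ((475.800537109375, -142.3987274169922), (69.11045837402344, 208.47412109375), 35.69197082519531)
```

Run:
```python
from h import *
im=cv2.imread("pics/top11.png").astype(int); old=cv2.imread("pics/top0.png").astype(int)
pr=[(12,13),(25,13),(48,6)]
h,a=hullc("top",pts(.5168,-.1992,pr,.006)); print("pred",h,a)
u,v=h.round().astype(int)
for I in(im,old): print(I[v-7:v+8,u-7:u+8].max(2)); 
sat=im.max(2)-im.min(2); m=(sat<40)&near("top",(.5168,-.1992,.03),8); print(maskc(m))
```

```text
pred [332.57793798 209.09347783] 66.98290510079823
[[133 136 135 134 135 135 133 134 130 133 146 146 140 135 137]
 [134 134 135 135 133 134 132 132 127 131 138 143 138 135 133]
 [137 135 131 130 127 123 124 128 122 127 133 135 135 134 139]
 [135 135 129 120 115 109 115 121 121 121 123 130 134 139 146]
 [133 131 123 110 103 105 118 125 127 127 125 126 131 140 152]
 [132 125 111 102 106 113 128 141 141 135 130 124 127 137 143]
 [131 119 100  99 107 118 129 143 145 142 135 121 127 134 137]
 [130 115  96  96 105 114 127 132 134 132 127 119 127 131 132]
 [131 114  95  93 104 111 116 122 119 119 113 112 127 130 131]
 [133 117  98  86  92 102 109 113 110 108 106 112 126 133 133]
 [134 126 110  92  88  92 102 104 102 103 105 116 130 132 130]
 [134 135 123 113  96  89  94  93  94 101 114 122 131 131 132]
 [134 133 133 125 113 104 102 103 108 112 126 131 133 131 131]
 [137 134 134 132 129 123 122 121 123 126 132 132 130 134 133]
 [133 136 133 133 136 133 130 132 131 134 134 133 132 130 129]]
[[129 130 129 129 130 130 130 129 125 129 141 144 135 132 132]
 [129 130 130 130 129 127 127 126 123 12
[... 195 characters left out ...]
122 126 136 146]
 [129 121 103  85  73  66  72  68  70  75  95 111 125 133 140]
 [127 114  87  72  69  70  65  66  68  68  80 101 122 130 132]
 [127 111  84  69  66  70  67  63  60  66  77  97 121 128 127]
 [127 112  85  71  68  66  66  66  63  61  70  96 121 127 129]
 [127 115  92  72  67  64  66  62  60  66  76  98 120 127 128]
 [131 123 105  82  71  65  61  64  61  72  88 110 127 126 126]
 [131 129 119 105  88  75  71  70  73  87 107 120 126 128 126]
 [131 129 128 121 112  96  94  95 100 110 121 126 130 129 126]
 [131 131 128 130 126 120 117 119 120 124 126 129 128 127 127]
 [129 129 129 130 130 130 127 127 129 129 129 127 129 129 126]]
(array([333.28971963, 207.37383178]), np.int64(107))
```

The top pixels show the silver barrel filling pocket 2, upright and centred at (333,208), where it should be. Now I take the carrier by its bar.

Request:
move_arm(
  jaw=[5, 5, 5, 5, 5, 5, 5, 5, 5],
  dp=[
    [-2, -2, 0],
    [-2.9, -2.8, 0],
    [-2.9, -2.8, 0],
    [-2.9, -2.8, 0],
    [-2.9, -2.8, 0],
    [-2.5, -2.4, 0],
    [-0.9, -0.9, 0],
    [0, 0, 0],
    [0, 0, 0],
  ],
  turn=[
    [0, 0, 0],
    [0, 0, 0],
    [0, 0, 0],
    [0, 0, 0],
    [0, 0, 0],
    [0, 0, 0],
    [0, 0, 0],
    [0, 0, 0],
    [0, 0, 0],
  ],
)

```text
time_s: 22.23
position: [0.4735, -0.1416, 0.1189]
tool_rot: [[-0.583, 0.812, -0.0], [0.812, 0.583, 0.001], [0.001, 0.0, -1.0]]
ft_force: [0.0, 0.8, 0.5]
grip_width: 0.0499
gripper_force: 0.0
```

Run:
```python
from h import *
s=observe();print(s["position"],s["tool_rot"],rel((.4747,-.1408,.052)))
```

```text
[ 0.47353451 -0.14161435  0.11894833] [[-5.83342166e-01  8.12226488e-01 -2.24913166e-04]
 [ 8.12226338e-01  5.83342198e-01  5.05220487e-04]
 [ 5.41554802e-04  1.12036015e-04 -9.99999847e-01]] [-0.01  0.14  6.69]
```

Request:
move_arm(
  jaw=[5, 5, 5, 5, 5, 1.8, 1.2, 1, 1, 1, 1, 1],
  dp=[
    [0, 0.14, 1.5],
    [0, 0, 2.5],
    [0, 0, 2],
    [0, 0, 0.7],
    [0, 0, 0],
    [0, 0, 0],
    [0, 0, 0],
    [0, 0, 0],
    [0, 0, 0],
    [0, 0, 0],
    [0, 0, 0],
    [0, 0, 0],
  ],
  turn=[
    [0, 0, 0],
    [0, 0, 0],
    [0, 0, 0],
    [0, 0, 0],
    [0, 0, 0],
    [0, 0, 0],
    [0, 0, 0],
    [0, 0, 0],
    [0, 0, 0],
    [0, 0, 0],
    [0, 0, 0],
    [0, 0, 0],
  ],
  force=30,
)

```text
time_s: 23.23
position: [0.4755, -0.1407, 0.0531]
tool_rot: [[-0.585, 0.811, 0.002], [0.811, 0.585, -0.001], [-0.002, 0.001, -1.0]]
ft_force: [0.4, 3.0, 7.8]
grip_width: 0.0137
gripper_force: 31.7
```

Request:
move_arm(
  jaw=[0.8, 0.8, 0.8, 0.8],
  dp=[
    [0, 0, 0],
    [0, 0, 0],
    [0, 0, 0],
    [0, 0, 0],
  ],
  turn=[
    [0, 0, 0],
    [0, 0, 0],
    [0, 0, 0],
    [0, 0, 0],
  ],
  force=70,
)

```text
time_s: 23.57
position: [0.4756, -0.1407, 0.0532]
tool_rot: [[-0.585, 0.811, 0.002], [0.811, 0.585, -0.001], [-0.002, 0.002, -1.0]]
ft_force: [-0.7, 3.0, 8.3]
grip_width: 0.0129
gripper_force: 68.6
```

Request:
move_arm(
  jaw=[0.8, 0.8, 0.8, 0.8, 0.8, 0.8],
  dp=[
    [0, 0, -0.2],
    [0, 0, -0.3],
    [0, 0, -0.4],
    [0, 0, -0.4],
    [0, 0, -0.4],
    [0, 0, -0.3],
  ],
  turn=[
    [0, 0, 0],
    [0, 0, 0],
    [0, 0, 0],
    [0, 0, 0],
    [0, 0, 0],
    [0, 0, 0],
  ],
)

```text
time_s: 24.07
position: [0.4749, -0.1407, 0.0725]
tool_rot: [[-0.585, 0.811, 0.0], [0.811, 0.585, -0.0], [-0.0, 0.0, -1.0]]
ft_force: [0.6, 0.1, -4.4]
grip_width: 0.0133
gripper_force: 68.3
```

Run:
```python
from h import *
s=observe();print(s["position"],s["tool_rot"][2],s["ft_force"],s["wrist_torque"],s["grip_width"])
im,d=cams.get_image("top"); cv2.imwrite("pics/top12.png",im[:,:,::-1])
```

```text
[ 0.4749097  -0.14070853  0.07252185] [-2.19870825e-04  1.28216526e-04 -9.99999968e-01] [ 0.60358266  0.13804877 -4.38445713] [ 0.0732687  -0.01259459 -0.05373486] 0.01327795677817828
```

Request:
move_arm(
  jaw=[0.8, 0.8, 0.8, 0.8, 0.8, 0.8, 0.8, 0.8, 0.8, 0.8, 0.8, 0.8],
  dp=[
    [0, 0, -0.4],
    [0, 0, -0.7],
    [0, 0, -1],
    [0, 0, -1.2],
    [0, 0, -1.3],
    [0, 0, -1.3],
    [0, 0, -1.2],
    [0, 0, -1.1],
    [0, 0, -0.9],
    [0, 0, -0.6],
    [0, 0, -0.4],
    [0, 0, -0.2],
  ],
  turn=[
    [0, 0, 0],
    [0, 0, 0],
    [0, 0, 0],
    [0, 0, 0],
    [0, 0, 0],
    [0, 0, 0],
    [0, 0, 0],
    [0, 0, 0],
    [0, 0, 0],
    [0, 0, 0],
    [0, 0, 0],
    [0, 0, 0],
  ],
)

```text
time_s: 25.12
position: [0.4749, -0.1407, 0.1754]
tool_rot: [[-0.585, 0.811, 0.0], [0.811, 0.585, -0.0], [-0.0, 0.0, -1.0]]
ft_force: [0.2, -0.4, -6.1]
grip_width: 0.0128
gripper_force: 68.3
```

Request:
move_arm(
  jaw=[0.8, 0.8, 0.8, 0.8, 0.8, 0.8, 0.8, 0.8, 0.8, 0.8, 0.8, 0.8],
  dp=[
    [0, 0, 0],
    [0, 0, 0],
    [0, 0, 0],
    [0, 0, 0],
    [0, 0, 0],
    [0, 0, 0],
    [0, 0, 0],
    [0, 0, 0],
    [0, 0, 0],
    [0, 0, 0],
    [0, 0, 0],
    [0, 0, 0],
  ],
  turn=[
    [0, 0, 0],
    [0, 0, 0],
    [0, 0, 0],
    [0, 0, 0],
    [0, 0, 0],
    [0, 0, 0],
    [0, 0, 0],
    [0, 0, 0],
    [0, 0, 0],
    [0, 0, 0],
    [0, 0, 0],
    [0, 0, 0],
  ],
)

```text
time_s: 26.12
position: [0.4749, -0.1406, 0.175]
tool_rot: [[-0.585, 0.811, -0.0], [0.811, 0.585, 0.0], [0.0, 0.0, -1.0]]
ft_force: [-0.2, 0.0, -4.7]
grip_width: 0.0129
gripper_force: 68.3
```

Run:
```python
from h import *
s=observe();print(s["position"],s["tool_rot"][2],s["ft_force"],s["wrist_torque"],s["grip_width"],s["qvel"])
for n in("scene","top"):
    im,d=cams.get_image(n); cv2.imwrite(f"pics/{n}13.png",im[:,:,::-1])
    i=im.astype(int); b=((i[:,:,2]-i[:,:,0])>40)&(d>0)&near(n,(.4748,-.1407,.138),65)
    C=cloud(n,d,b); C=C[(abs(C[:,2]-np.median(C[:,2]))<.02)]
    A=np.c_[C[:,:2]-C[:,:2].mean(0),np.ones(len(C))]
    for _ in range(4):
        k=np.linalg.lstsq(A,C[:,2],rcond=None)[0]; r=abs(C[:,2]-A@k); A,C=A[r<.004],C[r<.004]
    print(n,"deck plane slopes",k.round(3),len(C))
```

```text
[ 0.47486793 -0.14063929  0.17501176] [ 5.29354266e-05  1.64409478e-05 -9.99999998e-01] [-0.18062801  0.03822748 -4.66329714] [-0.0033325  -0.05128713  0.01458475] 0.012876063030848412 [-0.01797003  0.08199411  0.00551561 -0.07929748 -0.05522276  0.15265157]
scene deck plane slopes [-0.003 -0.001  0.139] 386
top deck plane slopes [-0.149 -0.127  0.139] 18
```

The deck plane is level, the underside is about 0.121 m up, and the wrist carries roughly the full load, so I hand it in.

```bash
python3 -c "
from rig import ticket
print(ticket.close_job())"
```

```text
the job is handed in; nothing more can be done
None
```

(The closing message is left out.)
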